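Pack and seal the shift kit tray

TASK

Pack the shift kit for hand-over: take whichever of the stapler, the stack of lane cards, the green stub pad and the date stamps are out on the desk and press each one upright and fully home into the cutout of the kit tray that has its shape. When all of them are in, seal the tray on its key panel: press the round key, then the square key, then the long bar key, each fully down and let go, one at a time. Leave the cross-shaped key alone, and do not shift the tape roll, the ticket pad or the pen.

Things in the scene. Friction and masses are not known exactly. Their poses are not given: they have to be found in the camera images.
- kit_tray: fixed flat tray, 190 (x) x 300 (y) mm; origin at the footprint's centre at desk height, x away from the robot and y left at yaw 0; y runs from -157.5 to +142.5 mm. Grey insert, flat top at z = 18 mm, with five rectangular cutouts 10 mm deep, long sides along the tray's x. Right part (y < -78 mm): dark key panel, top also at 18 mm, with four off-white keys in a row along x
- cutout_stapler (a point): floor centre (axes as the tray) of the stapler's cutout, 155 x 35 mm; tray frame 0, 115, 8 mm. All cutouts: smooth, 4 mm chamfer, 2.5 mm room on every side; on both long sides a low sprung rib stands 1.2 mm into the item's space, so an item rests on the ribs some 5 mm over the floor until pushed down with 5 to 15 N to snap home, where friction holds it
- cutout_cards (a point): floor centre of the lane cards' cutout (93 x 61 mm; tray frame -40, 35, 8 mm)
- cutout_stub (a point): floor centre of the stub pad's cutout (83 x 27.5 mm; tray frame -45, -40, 8 mm)
- cutout_stamp_a (a point): floor centre of one of two equal stamp cutouts (51 x 35 mm; tray frame 62, 35, 8 mm); either stamp goes in either of the two, one in each
- cutout_stamp_b (a point): floor centre of the other stamp cutout (51 x 35 mm; tray frame 62, -40, 8 mm)
- stapler: desk stapler with blue top arm (fixed, does not open), 151 (x) x 30 (y) x 49 mm, 0.17 kg; its origin is the centre of its underside, z up; base plate 150 x 30 mm, 6 mm thick; the arm above it is 20 mm wide from z = 30 to 49 mm along nearly the full length: grasp across it (y), near the middle. May go in either way round. May be absent (None from the start)
- lane_cards: block of plastic cards, 56 (x) x 88 (y) x 22 mm, 0.16 kg; its origin is the centre of its underside, z up; grasp across the 56 mm. Its y goes along the tray's x, either way round. May be absent
- stub_pad: narrow pale green pad of ticket stubs, 22.5 (x) x 78 (y) x 13 mm, 0.02 kg; its origin is the centre of its underside, z up; grasp across the 22.5 mm. Home, it stands 3 mm over the insert. Its y goes along the tray's x, either way round. May be absent
- date_stamp_1: self-inking stamp standing upright, foot 30 (x) x 46 (y) x 16 mm, narrower above, red grip from z = 40 mm (28 (x) x 44 (y) mm) tapering to 19 x 35 mm at z = 70, top 74 mm, 0.085 kg; its origin is the centre of its underside, z up; grasp the red grip low down, across x. Its y goes along the tray's x, either way round. May be absent
- date_stamp_2: a second stamp, the same in all respects. May be absent
- key_round (a joint): travel of the round key (27 mm across), 0 up to 0.005 m fully down; spring key, 1.8 N to start and 4.8 N at the bottom; counts as pressed from 3.5 mm, springs back
- key_square (a joint): travel of the square key (25 x 25 mm), same spring
- key_bar (a joint): travel of the bar key (18 along tray x, 46 along tray y), same spring
- key_cross (a joint): travel of the cross-shaped key (28 mm across), same spring; must not be pressed
- key_round_top (a point): centre of the round key's top face, 8 mm over the panel; moves with the key (tray frame 66, -115, 26 mm)
- key_square_top (a point): centre of the square key's top (tray frame -22, -115, 26 mm)
- key_bar_top (a point): centre of the bar key's top (tray frame -66, -115, 26 mm)
- key_cross_top (a point): centre of the cross key's top (tray frame 22, -115, 26 mm)
- tape_roll: bystander: roll of brown tape, 93 mm across, 48 mm tall; origin at the centre of its underside
- ticket_pad: bystander: thin turquoise ticket pad, 57 x 92 x 10 mm; origin at the centre of its underside
- gel_pen: bystander: pen 142 mm long (y), 11 mm thick; origin at the centre of its underside
Not all that is in view belongs to the job. Leave any orange look-alike of the date_stamp_1 alone.

How it is judged:
On the way, in this order (a step that is already met when the one before it is completed fails the run):
1. every kit item present sits fully home in its cutout (horizontal distance between stapler and cutout_stapler below 0.006 m and z of stapler in the frame of cutout_stapler below 0.0025 m and angle between the x axis of stapler and the x axis of kit_tray, either way round below 0.12 rad and angle between each of stapler, lane_cards, stub_pad, date_stamp_1, date_stamp_2's own z axis and vertical below 0.07 rad and linear speed of each of stapler, lane_cards, stub_pad, date_stamp_1, date_stamp_2 below 0.02 m/s and horizontal distance between lane_cards and cutout_cards below 0.006 m and z of lane_cards in the frame of cutout_cards below 0.0025 m and angle between the y axis of each of lane_cards, stub_pad and the x axis of kit_tray, either way round below 0.12 rad and horizontal distance between stub_pad and cutout_stub below 0.006 m and z of stub_pad in the frame of cutout_stub below 0.0025 m and ((horizontal distance between date_stamp_1 and cutout_stamp_a below 0.006 m and z of date_stamp_1 in the frame of cutout_stamp_a below 0.0025 m and angle between the y axis of date_stamp_1 and the x axis of kit_tray, either way round below 0.12 rad) or (horizontal distance between date_stamp_1 and cutout_stamp_b below 0.006 m and z of date_stamp_1 in the frame of cutout_stamp_b below 0.0025 m and angle between the y axis of date_stamp_1 and the x axis of kit_tray, either way round below 0.12 rad)) and ((horizontal distance between date_stamp_2 and cutout_stamp_a below 0.006 m and z of date_stamp_2 in the frame of cutout_stamp_a below 0.0025 m and angle between the y axis of date_stamp_2 and the x axis of kit_tray, either way round below 0.12 rad) or (horizontal distance between date_stamp_2 and cutout_stamp_b below 0.006 m and z of date_stamp_2 in the frame of cutout_stamp_b below 0.0025 m and angle between the y axis of date_stamp_2 and the x axis of kit_tray, either way round below 0.12 rad))), for 0.2 s.
2. the round key is pressed down, the other keys up (value of joint key_round above 0.0035 m and value of joint each of key_square, key_bar, key_cross below 0.001 m), for 0.05 s.
3. the square key is pressed down, the other keys up (value of joint key_square above 0.0035 m and value of joint each of key_round, key_bar, key_cross below 0.001 m), for 0.05 s.
4. the bar key is pressed down, the other keys up (value of joint key_bar above 0.0035 m and value of joint each of key_round, key_square, key_cross below 0.001 m), for 0.05 s.
At the end, for the whole second after the job is handed in: Every kit item present is upright (within 0.07 rad) in its own cutout (either stamp in either stamp cutout): origin within 6 mm of the cutout's centre, underside within 2.5 mm of the cutout's floor, long side within 0.12 rad of the tray's x, at rest; all keys are up again (all of step 1 and value of joint each of key_round, key_square, key_bar, key_cross below 0.001 m); the robot touches nothing.
It fails at once if the cross-shaped key is pressed (value of joint key_cross above 0.003 m).
It fails at once if the tape roll is shifted more than 30 mm (distance of tape_roll from where it was at the start of the episode above 0.03 m).
It fails at once if the ticket pad is shifted more than 30 mm (distance of ticket_pad from where it was at the start of the episode above 0.03 m).
It fails at once if the gel pen is shifted more than 30 mm (distance of gel_pen from where it was at the start of the episode above 0.03 m).
Of stapler, lane_cards, stub_pad, date_stamp_1, date_stamp_2 only 4 to 5 are there at a start; the rules pass over those that are not, and their reading is None.
At some moment in a run one of lane_cards, stub_pad may be knocked a few centimetres aside while the robot is not near it.
It also fails if it takes over 208 s, if anything falls off the work surface, if the arm or the gripper's body presses on something with over 40 N, if the wrist force passes 120 N, or if a joint passes its speed limit or range.

ROBOT

A 7-joint arm with a two-finger parallel gripper is mounted at the origin on a cart in front of the work surface, level with it; the furniture and walls round the work are solid. World frame = base frame: x ahead of the robot, y to its left, z up, the work surface at z = 0. Lengths are in m, angles in rad, forces in N, time in s.
With the tool pointing down it reaches from about 0.425 to 1.025 m from the base axis. Payload 9.4 kg.
Tool frame: the origin (TCP) lies midway between the tips of the shut fingers; the grasp point (between the pads) lies 19 mm behind it; z points along the fingers, y is the line along which they close (so a half turn about z gives the same grasp; the last joint's range is limited). The gripper opens to 85 mm and grips with 20 to 120 N. Pads are 22 mm wide; open, the fingers measure 114 mm over their backs; the gripper's body (76 mm by 85 mm) begins 54 mm behind the grasp point. The pads swing forward as they close: fully open they stand 13 mm farther back than shut.
Start: joints at [-1.286, 0.599, -0.003, 1.599, 0.002, 0.943, -0.08], TCP at [0.257, 0.678, 0.231] pointing down, gripper open.
Joint ranges: [-2.57, 2.57], [-0.35, 1.97], [-1.29, 1.29], [0.11, 2.56], [-1.05, 4.19], [0.11, 1.86], [-2.63, 2.63]. Speed limits (rad/s): [2.22, 2.22, 3.01, 3.01, 3.14, 3.14, 3.14].

INTERFACE

Orientations are given as a rotation vector (axis times angle).
In Python, from plant import manip gives the robot as it stands.
- The arm moves only by the tool send_rows, never from a script. Its arguments are lists of equal length, an entry for each row: "slide": the shift along the tool's x, y, z in cm, a list of three; "rot": the turn, a rotation vector about the tool's x, y, z in units of 10 degrees (1.0 is 10 degrees), a list of three. In form: {"slide": [[dx, dy, dz], ...], "rot": [[wx, wy, wz], ...]}. A call has 1 to 12 rows; each row is the pose to reach, as a shift and turn from the pose commanded when the call began, along the tool's axes at that moment; what a row does not reach only later rows make up. A row lasts 1/8 s, in which the tool goes at most 62.5 mm and 10.7 degrees, less where a joint would pass 70% of its speed; a pose out of reach is approached as far as the arm can. A call with a gripper value outside its range is refused whole. "claw" is the finger opening in cm, from 0 to 8.54, set as the call begins (left out, the last holds). The fingers move at their own pace and stop on an object; "force" is the grip in N (left out, the last holds). Time passes only in rows, so rows that repeat a pose let the fingers close. It gives the time, the measured TCP pose, the force, the opening and the grip force at its end, in the units of the state.
- manip.sense(): the state, without advancing time (a new reading comes with each control period).
- manip.capture(name): name is "scene" or "top" or "wrist"; returns a dict with "frame" (420x560x3 uint8, blue, green, red), "depth" (420x560 float32, m along the optical axis (not along the pixel's ray), 0 where there is no reading), "fx", "fy", "cx", "cy" (pixels), "world_from_camera" (4x4, takes a point from camera to world coordinates); the wrist camera has in their place "T_tool_cam" (4x4, takes a point from camera to tool coordinates, whose origin is the TCP and whose axes are the flange's). Camera axes: x right, y down, z forward; pixel columns grow to the right and rows downward; lengths in m; the calibration is good to about 2 mm. A picture is of the moment at which its call begins: read the wrist's pose just before it.
- manip.close_job(): hands the job in; it is judged then, once.
The state is a dict: "clock": time; "joint_positions": joint angles; "dq": joint speeds; "joint_efforts": joint torques, N m; "tool_pos": TCP position; "ee_rot": TCP orientation; "wrist_force": force on the tool from outside, world axes, zero at the start; "torque": the same for the moment, N m; "gripper_width": finger opening in m; "grasp_force": force on a finger pad.
Only numpy, scipy, OpenCV 4.12 (cv2) and the standard library are available. Lean on these libraries where they do the work, as an engineer would, in place of code of your own. Each camera call takes 0.05 s, during which the arm holds its last target. There are 200 camera calls.

## Working session

There is one attempt and no reset: what is moved stays moved. The work goes in short steps, Python scripts to look and compute and a tool call to move; the robot and the scene stay as the last step left them, time stands still between calls to the robot, and variables do not carry over. Pictures are saved under pics/ and viewed, at most 14 in all, crops included, and the job is handed in when it is done.

Besides the shell and the picture viewer there is one more tool, called after "Call:" as name(argument=value, ...) on one line, values as JSON. send_rows: Moves the arm, as the interface text tells. Its arguments: {"type":"object","properties":{"slide":{"type":"array","items":{"type":"array","items":{"type":"number"}}},"rot":{"type":"array","items":{"type":"array","items":{"type":"number"}}},"claw":{"type":"number"},"force":{"type":"number"}},"required":["slide","rot"]}

```bash
ls; mkdir -p pics
python3 - <<'E'
from plant import manip
import cv2,numpy as np
s=manip.sense();print({k:np.round(v,3).tolist() for k,v in s.items()})
for n in("scene","top"):
    c=manip.capture(n);cv2.imwrite(f"pics/{n}0.png",c["frame"]);np.savez(f"{n}0.npz",**c)
    print(n,c["fx"],c["cx"],c["cy"],np.round(c["world_from_camera"],3).tolist())
E
```

```text
pics
{'clock': 0.0, 'joint_positions': [-1.286, 0.6, -0.003, 1.6, 0.002, 0.943, -0.08], 'dq': [0.001, 0.0, 0.001, -0.001, 0.001, 0.001, 0.002], 'joint_efforts': [0.001, -77.647, 1.565, -25.802, 0.012, 0.009, 0.0], 'tool_pos': [0.256, 0.678, 0.23], 'ee_rot': [-0.565, -3.09, 0.003], 'wrist_force': [-0.426, 0.067, -0.402], 'torque': [0.063, 0.079, -0.0], 'grasp_force': 0.0, 'gripper_width': 0.085}
scene 482.882931617217 271.9439093884345 205.98132499051263 [[0.652, -0.537, 0.535, -0.19], [-0.758, -0.447, 0.475, -0.641], [-0.016, -0.716, -0.698, 1.012], [0.0, 0.0, 0.0, 1.0]]
top 512.8836361113462 283.0802073706274 216.80644424215208 [[-0.054, -0.866, 0.497, -0.378], [-0.999, 0.047, -0.027, 0.076], [0.001, -0.497, -0.868, 1.658], [0.0, 0.0, 0.0, 1.0]]
```

View pics/top0.png

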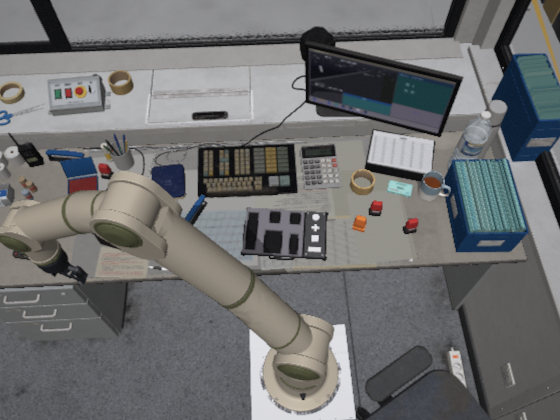

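View pics/scene0.png

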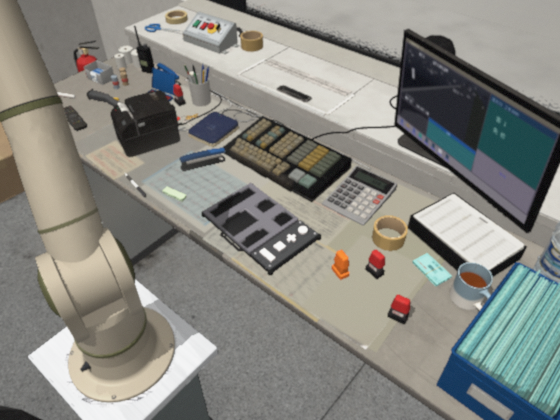

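The top view shows the tray at about (286,232), the red stamps at (377,207) and (411,225), the orange look-alike at (360,222), the tape at (362,182), the ticket pad at (400,187) and the stapler at about (195,212). In the scene view the stub pad is at (172,192) and the pen at (133,183). I haven't seen the lane cards yet, so I'll enlarge crops.

Run:
```python
import cv2
a=cv2.imread("pics/scene0.png");b=cv2.imread("pics/top0.png")
cv2.imwrite("pics/c1.png",cv2.resize(a[130:340,80:440],None,fx=2.2,fy=2.2,interpolation=cv2.INTER_CUBIC))
cv2.imwrite("pics/c2.png",cv2.resize(b[140:280,90:450],None,fx=2.2,fy=2.2,interpolation=cv2.INTER_CUBIC))
```

```text
(no output)
```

View pics/c1.png

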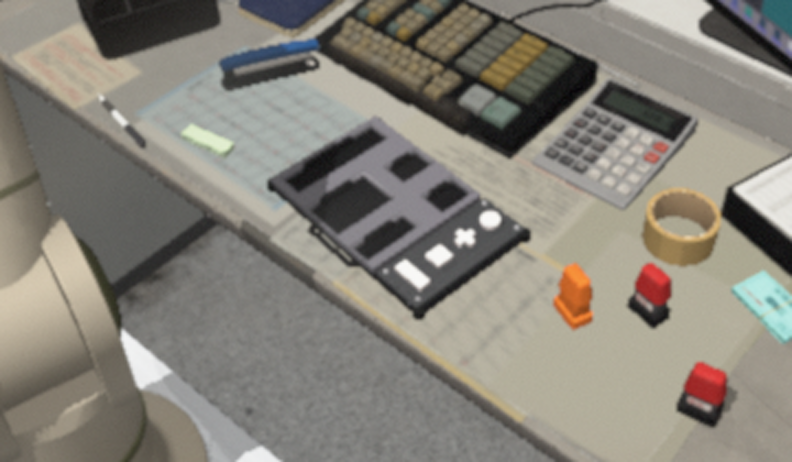

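View pics/c2.png

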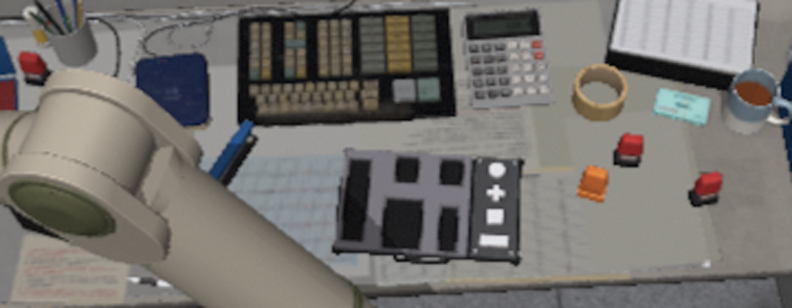

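The tray is clear, with its keys in c1 running from round (490,219) through cross (465,237) and square (438,256) to bar (412,273). The stamps are black and red at c1 (652,293) and (704,392). The orange one at (574,295) is the look-alike. The stapler is at (270,65) and the stub pad at (207,139). No lane cards are visible, and a red thing sits at the back left at c2 (32,67). Next I'll measure.

```bash
cat > h.py <<'E'
import numpy as np,cv2
from plant import manip
from scipy.spatial.transform import Rotation as R
def cloud(c,T):
    v,u=np.mgrid[0:420,0:560];d=c["depth"]
    p=np.stack([(u-c["cx"])/c["fx"]*d,(v-c["cy"])/c["fy"]*d,d],-1)
    return p@T[:3,:3].T+T[:3,3]
def atz(c,T,u,v,z):
    r=T[:3,:3]@np.array([(u-c["cx"])/c["fx"],(v-c["cy"])/c["fy"],1.]);o=T[:3,3]
    return o+r*(z-o[2])/r[2]
def wrist():
    s=manip.sense();c=manip.capture("wrist");T=np.eye(4)
    T[:3,:3]=R.from_rotvec(s["ee_rot"]).as_matrix();T[:3,3]=s["tool_pos"]
    return c,T@c["T_tool_cam"]
def rect(P):
    (cx,cy),(w,h),a=cv2.minAreaRect((P[:,:2]*1000).astype(np.float32))
    if w<h:a+=90
    return round(cx,1),round(cy,1),round(max(w,h),1),round(min(w,h),1),round((a+90)%180-90,1)
E
python3 - <<'E'
from h import *
S=dict(np.load("scene0.npz"));T=dict(np.load("top0.npz"))
for n,c,pts in(("top",T,[(497,170),(496,192),(495,215),(493,241)]),("scene",S,[(490,219),(465,237),(438,256),(412,273)])):
    off=(90,140) if n=="top" else (80,130)
    for u,v in pts: print(n,np.round(atz(c,c["world_from_camera"],u/2.2+off[0],v/2.2+off[1],.026),3))
for n,c in(("top",T),("scene",S)):
    P=cloud(c,c["world_from_camera"]);hsv=cv2.cvtColor(c["frame"],cv2.COLOR_BGR2HSV);H,s,V=cv2.split(hsv)
    for nm,m in(("red",((H<6)|(H>172))&(s>150)),("orange",(H>=7)&(H<16)&(s>180)),("blue",(H>98)&(H<115)&(s>150)),("green",(H>35)&(H<65)&(s>30)&(V>150)),("turq",(H>75)&(H<95)&(s>60)&(V>150))):
        m=(m&(c["depth"]>0)).astype(np.uint8)
        k,L,st,ce=cv2.connectedComponentsWithStats(m)
        for i in range(1,k):
            if st[i,4]<25: continue
            q=P[L==i]
            if -.03<q[:,2].mean()<.12 and q[:,0].mean()<1.2: print(n,nm,np.round(ce[i]),st[i,4],rect(q),"z",np.round([q[:,2].min(),q[:,2].max()],3))
E
```

```text
top [ 0.547 -0.096  0.026]
top [ 0.506 -0.09   0.026]
top [ 0.463 -0.085  0.026]
top [ 0.416 -0.078  0.026]
scene [ 0.55  -0.096  0.026]
scene [ 0.506 -0.091  0.026]
scene [ 0.46  -0.086  0.026]
scene [ 0.419 -0.079  0.026]
top red [104. 168.] 82 (785.1, 690.7, 38.4, 25.2, 74.1) z [0.035 0.082]
top red [ 83. 184.] 278 (748.7, 783.4, 98.2, 58.7, -88.0) z [0.    0.022]
top red [376. 206.] 87 (565.9, -315.7, 36.0, 24.7, 87.7) z [0.021 0.084]
top red [411. 223.] 91 (484.6, -430.2, 35.1, 24.0, 80.2) z [0.027 0.082]
top orange [432. 182.] 98 (657.7, -541.1, 54.3, 38.7, 37.9) z [0.046 0.065]
top orange [359. 224.] 115 (503.9, -247.2, 38.3, 19.7, 50.9) z [0.003 0.078]
top blue [  6. 116.] 31 (1014.6, 1085.2, 31.6, 28.5, 64.5) z [0.103 0.119]
top blue [ 64. 153.] 151 (877.7, 863.5, 147.6, 25.6, 84.5) z [0.031 0.06 ]
top blue [ 78. 167.] 501 (802.7, 796.2, 111.9, 36.4, -80.7) z [0.008 0.101]
top blue [473. 225.] 1752 (535.9, -687.9, 312.6, 207.4, -1.2) z [-0.     0.158]
top blue [169. 168.] 67 (794.7, 450.6, 77.0, 28.0, -76.6) z [0.021 0.039]
top blue [182. 174.] 26 (767.9, 403.5, 49.8, 11.6, 
[... 625 characters left out ...]
 ]
scene orange [473. 279.] 198 (661.8, -532.5, 51.7, 36.2, -66.7) z [0.052 0.061]
scene blue [164.  79.] 466 (842.6, 833.4, 193.8, 97.5, 46.5) z [0.012 0.098]
scene blue [217. 150.] 32 (629.8, 322.4, 43.3, 15.0, -35.5) z [0.04  0.053]
scene blue [485. 383.] 3096 (532.2, -690.5, 304.2, 202.3, -2.4) z [0.006 0.154]
scene green [174. 193.] 164 (427.6, 309.1, 77.0, 28.0, -78.5) z [0.001 0.02 ]
scene turq [419. 267.] 38 (652.1, -402.4, 42.5, 7.2, 67.1) z [0.005 0.016]
scene turq [435. 263.] 26 (689.7, -428.8, 20.3, 13.9, 58.4) z [0.006 0.015]
scene turq [430. 266.] 27 (668.9, -424.1, 17.4, 12.0, 77.8) z [0.008 0.015]
scene turq [436. 279.] 100 (648.4, -461.2, 61.1, 28.4, -56.0) z [-0.002  0.018]
```

Tray yaw is about -7.6° with its origin near (0.498, 0.027). The red stamps sit at (0.566,-0.317) and (0.485,-0.433). The other red object, at (0.785,0.69), is out of reach and counts as clutter. The stub pad is near (0.428,0.309) and the stapler near (0.60,0.344). I'll write a move helper and go over the stub and stapler.

```bash
cat >> h.py <<'E'
def pose():
    s=manip.sense();return np.array(s["tool_pos"]),R.from_rotvec(s["ee_rot"]).as_matrix(),s
def go(x,y,z,yaw):
    """print slide(cm), rot(10deg) to TCP x,y,z (m) with tool y at yaw deg (mod 180), tool down"""
    p,M,s=pose();cur=np.degrees(np.arctan2(M[1,1],M[0,1]))
    best=None
    for k in(-360,-180,0,180,360):
        d=yaw+k-cur
        # j7 after: spin about tool z (down) = -d, minus change in base bearing
        j7=s["joint_positions"][6]-np.radians(d)+(np.arctan2(y,x)-np.arctan2(p[1],p[0]))
        if best is None or abs(j7)<abs(best[1]):best=(d,j7)
    a=np.radians(yaw if abs(((cur+best[0]-yaw+180)%360)-180)<1 else yaw+180)
    Y=np.array([np.cos(a),np.sin(a),0]);Z=np.array([0,0,-1.]);G=np.stack([np.cross(Y,Z),Y,Z],1)
    sl=M.T@(np.array([x,y,z])-p)*100;r=R.from_matrix(M.T@G).as_rotvec()
    n=max(np.linalg.norm(sl)/6.25,np.degrees(np.linalg.norm(r))/10.7)
    print("slide",np.round(sl,2).tolist(),"rot",np.round(np.degrees(r)/10,2).tolist(),"rows>",round(n,1),"j7~",round(best[1],2))
E
python3 - <<'E'
from h import *
go(.47,.33,.33,31)
print(np.round(manip.capture("wrist")["T_tool_cam"],3).tolist())
E
```

```text
slide [-32.27, -24.97, -9.91] rot [-0.01, 0.0, 3.83] rows> 6.7 j7~ -0.01
[[-0.0, -0.955, -0.298, 0.075], [1.0, -0.0, 0.001, -0.0], [-0.001, -0.298, 0.955, -0.144], [0.0, 0.0, 0.0, 1.0]]
```

Call:
send_rows(slide=[[-32.3, -25, -10], [-32.3, -25, -10], [-32.3, -25, -10], [-32.3, -25, -10], [-32.3, -25, -10], [-32.3, -25, -10], [-32.3, -25, -10], [-32.3, -25, -10], [-32.3, -25, -10], [-32.3, -25, -10]], rot=[[0, 0, 3.83], [0, 0, 3.83], [0, 0, 3.83], [0, 0, 3.83], [0, 0, 3.83], [0, 0, 3.83], [0, 0, 3.83], [0, 0, 3.83], [0, 0, 3.83], [0, 0, 3.83]])

```text
clock: 1.4
tool_pos: [0.4692, 0.3312, 0.3308]
ee_rot: [-1.544, -2.735, 0.001]
wrist_force: [0.1, 0.2, -0.4]
gripper_width: 0.0849
grasp_force: 0.0
```

Run:
```python
from h import *
c,T=wrist();t=manip.capture("top")
np.savez("w1.npz",T=T,**c)
cv2.imwrite("pics/j1.png",np.hstack([cv2.resize(c["frame"],(400,300)),cv2.resize(t["frame"][130:330,:280],(400,286))[:300] if 0 else cv2.resize(t["frame"][120:330,:280],(400,300))]))
```

```text
(no output)
```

View pics/j1.png

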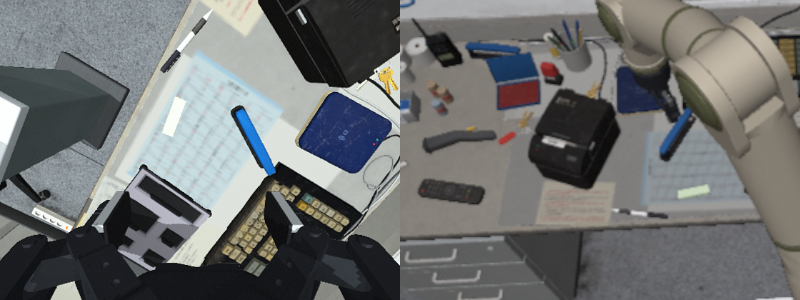

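The wrist half shows the stub pad at (172,116), the pen at (187,42), the stapler at (253,140) and the tray at (160,215). The top half now shows the desk that was hidden: a terminal, an ink pad and no lane cards, so the cards are absent. I'll measure the stub and stapler from this wrist frame.

Run:
```python
from h import *
c=dict(np.load("w1.npz"));T=c["T"];P=cloud(c,T);H,s,V=cv2.split(cv2.cvtColor(c["frame"],cv2.COLOR_BGR2HSV))
print(np.median(P[...,2][(P[...,2]<.05)&(P[...,2]>-.05)]))
for nm,m in(("green",(H>25)&(H<65)&(s>12)&(V>190)&(P[...,2]>.007)&(P[...,2]<.03)),("blue",(H>98)&(H<115)&(s>150)&(P[...,2]>.02)),("stap",(P[...,2]>.03)&(P[...,2]<.07))):
    m=(m&(c["depth"]>0)).astype(np.uint8);k,L,st,ce=cv2.connectedComponentsWithStats(m)
    for i in range(1,k):
        if st[i,4]>150:
            q=P[L==i];print(nm,np.round(ce[i]),st[i,4],rect(q),np.round(np.percentile(q[:,2],[5,50,95]),4), "med",np.round(q[:,:2].mean(0),4))
go(.428,.309,.10,11.5)
```

```text
0.003532973589721322
blue [483. 187.] 7589 (738.1, 456.7, 145.2, 124.1, 4.8) [0.0243 0.0277 0.031 ] med [0.737  0.4579]
blue [357. 197.] 1475 (591.5, 351.3, 148.2, 19.9, -28.9) [0.0443 0.0495 0.0515] med [0.5851 0.3544]
stap [410.  57.] 1882 (539.9, 529.5, 173.4, 5.7, -19.4) [0.0323 0.0511 0.0683] med [0.5375 0.5305]
stap [357. 198.] 1548 (591.7, 351.8, 148.2, 21.1, -28.7) [0.0442 0.0494 0.0515] med [0.586  0.3544]
stap [520. 204.] 1003 (789.8, 460.5, 119.5, 46.7, -83.5) [0.0301 0.0309 0.0323] med [0.7973 0.4658]
stap [396. 311.] 10938 (772.2, 190.4, 301.4, 210.5, 89.9) [0.0322 0.0434 0.0547] med [0.7444 0.2336]
stap [542. 319.] 1005 (947.5, 348.9, 93.1, 6.6, 89.8) [0.0312 0.0442 0.0603] med [0.9475 0.3437]
stap [456. 408.] 494 (946.9, 135.0, 71.0, 6.3, -89.5) [0.0333 0.0474 0.0603] med [0.9475 0.1361]
slide [0.26, -4.66, 23.08] rot [-0.0, 0.0, 1.96] rows> 3.8 j7~ 0.28
```

Run:
```python
from h import *
c=dict(np.load("w1.npz"));T=c["T"];P=cloud(c,T);H,s,V=cv2.split(cv2.cvtColor(c["frame"],cv2.COLOR_BGR2HSV))
print(c["frame"][163,240],P[163,240])
near=np.hypot(P[...,0]-.428,P[...,1]-.309)<.08
for nm,m in(("h",near&(P[...,2]>.009)&(P[...,2]<.03)),("col",near&(c["frame"][...,1].astype(int)-c["frame"][...,0]>15)&(V>180))):
    k,L,st,ce=cv2.connectedComponentsWithStats(m.astype(np.uint8))
    for i in range(1,k):
        if st[i,4]>100: q=P[L==i];print(nm,ce[i],st[i,4],rect(q),np.median(q[:,2]))
```

```text
[247 254 251] [0.42350585 0.3068956  0.01420889]
h [243.56386651 162.89067894] 869 (428.1, 308.2, 78.4, 22.8, -80.7) 0.014646273751172112
col [201.65250965 135.28957529] 259 (356.5, 310.3, 71.4, 10.0, -89.9) 0.0017031566333117754
```

The stub pad is at (428,308) with its long axis at -80.7° and measures 78×23 mm, a good fit. The stapler is at (592,351) with yaw -28.8°. I'll grasp the stub high, with fingertips about 6 mm off the desk, so the tips clear the insert later.

Run:
```python
from h import *
go(.428,.3082,.04,9.3)
```

```text
slide [0.19, -4.7, 29.08] rot [-0.0, 0.0, 2.18] rows> 4.7 j7~ 0.32
```

Call:
send_rows(slide=[[0.2, -4.7, 29.1], [0.2, -4.7, 29.1], [0.2, -4.7, 29.1], [0.2, -4.7, 29.1], [0.2, -4.7, 29.1], [0.2, -4.7, 29.1], [0.2, -4.7, 29.1], [0.2, -4.7, 29.1]], rot=[[0, 0, 2.18], [0, 0, 2.18], [0, 0, 2.18], [0, 0, 2.18], [0, 0, 2.18], [0, 0, 2.18], [0, 0, 2.18], [0, 0, 2.18]], claw=5)

```text
clock: 2.5
tool_pos: [0.43, 0.3085, 0.0422]
ee_rot: [2.036, 2.392, 0.005]
wrist_force: [0.9, 0.1, 0.0]
gripper_width: 0.0496
grasp_force: 0.0
```

Run:
```python
from h import *
c,T=wrist();P=cloud(c,T);z=P[...,2]
m=(np.hypot(P[...,0]-.428,P[...,1]-.309)<.08)&(z>.008)&(z<.025)
k,L,st,ce=cv2.connectedComponentsWithStats(m.astype(np.uint8))
for i in range(1,k):
    if st[i,4]>300: q=P[L==i];print(ce[i],st[i,4],rect(q),np.median(q[:,2]))
go(.428,.3082,.006,9.3)
```

```text
[270.74429315 240.36804165] 4994 (427.7, 307.8, 79.5, 22.9, -80.8) 0.014617722408161254
slide [0.0, -0.21, 3.61] rot [0.02, -0.01, -0.01] rows> 0.6 j7~ -0.26
```

Call:
send_rows(slide=[[0, -0.2, 1.8], [0, -0.2, 3.6], [0, -0.2, 3.6], [0, -0.2, 3.6], [0, -0.2, 3.6]], rot=[[0, 0, 0], [0, 0, 0], [0, 0, 0], [0, 0, 0], [0, 0, 0]])

```text
clock: 3.18
tool_pos: [0.4274, 0.3075, 0.0052]
ee_rot: [2.036, 2.392, 0.002]
wrist_force: [0.1, 0.9, -0.1]
gripper_width: 0.0504
grasp_force: 0.0
```

Call:
send_rows(slide=[[0, 0, 0], [0, 0, 0], [0, 0, 0], [0, 0, 0], [0, 0, 0], [0, 0, 0]], rot=[[0, 0, 0], [0, 0, 0], [0, 0, 0], [0, 0, 0], [0, 0, 0], [0, 0, 0]], claw=1, force=25)

```text
clock: 3.92
tool_pos: [0.4271, 0.3073, 0.0048]
ee_rot: [2.037, 2.392, 0.001]
wrist_force: [-1.3, -0.6, 6.8]
gripper_width: 0.022
grasp_force: 24.5
```

Call:
send_rows(slide=[[0, 0, -3], [0, 0, -6], [0, 0, -10], [0, 0, -15], [0, 0, -20], [0, 0, -25], [0, 0, -25], [0, 0, -25]], rot=[[0, 0, 0], [0, 0, 0], [0, 0, 0], [0, 0, 0], [0, 0, 0], [0, 0, 0], [0, 0, 0], [0, 0, 0]])

```text
clock: 4.92
tool_pos: [0.4263, 0.307, 0.2539]
ee_rot: [-2.036, -2.392, 0.0]
wrist_force: [0.0, -0.2, -0.9]
gripper_width: 0.0224
grasp_force: 25.0
```

Stub held at 22.4 mm. Now over the tray to measure it from near.

Run:
```python
from h import *
go(.50,.03,.28,82.4)
```

```text
slide [-28.52, 2.85, -2.61] rot [-0.0, 0.0, 10.68] rows> 10.0 j7~ 0.91
```

Call:
send_rows(slide=[[-28.5, 2.9, -2.6], [-28.5, 2.9, -2.6], [-28.5, 2.9, -2.6], [-28.5, 2.9, -2.6], [-28.5, 2.9, -2.6], [-28.5, 2.9, -2.6], [-28.5, 2.9, -2.6], [-28.5, 2.9, -2.6], [-28.5, 2.9, -2.6], [-28.5, 2.9, -2.6], [-28.5, 2.9, -2.6], [-28.5, 2.9, -2.6]], rot=[[0, 0, 1], [0, 0, 2], [0, 0, 3], [0, 0, 4], [0, 0, 5], [0, 0, 6], [0, 0, 7], [0, 0, 8], [0, 0, 9], [0, 0, 10], [0, 0, 10.68], [0, 0, 10.68]])

```text
clock: 6.42
tool_pos: [0.5002, 0.0305, 0.2789]
ee_rot: [3.133, -0.208, -0.004]
wrist_force: [-0.3, 0.2, -1.0]
gripper_width: 0.0222
grasp_force: 25.0
```

Run:
```python
from h import *
c,T=wrist();np.savez("w2.npz",T=T,**c);cv2.imwrite("pics/w2.png",c["frame"])
```

```text
(no output)
```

View pics/w2.png

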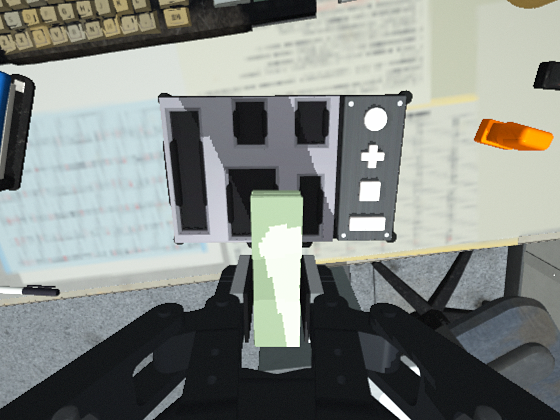

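The view is clear: keys at (375,119), (372,156), (370,190) and (367,224), the stub cutout at (312,205) and the held stub at (275,268). I'll fit the tray from the key centroids and the stub's in-hand pose from its top face.

```bash
cat >> h.py <<'E'
def wloc(c,T,u0,v0,z,thr=170,r=18):
    g=c["frame"].min(2);w=(g>thr).astype(np.uint8);k,L,st,ce=cv2.connectedComponentsWithStats(w)
    i=L[v0,u0];return atz(c,T,*ce[i],z)[:2],st[i,4]
TX=np.array([[66,-115],[22,-115],[-22,-115],[-66,-115]])/1e3
def fit(A,B): # B=Rot A + t
    a,b=A-A.mean(0),B-B.mean(0);th=np.arctan2((a[:,0]*b[:,1]-a[:,1]*b[:,0]).sum(),(a*b).sum())
    M=np.array([[np.cos(th),-np.sin(th)],[np.sin(th),np.cos(th)]]);t=B.mean(0)-M@A.mean(0)
    return np.degrees(th),M,t,np.abs(A@M.T+t-B).max()
E
python3 - <<'E'
from h import *
c=dict(np.load("w2.npz"));T=c["T"]
B=[]
for u,v in((375,119),(372,156),(370,190),(367,224)):
    b,n=wloc(c,T,u,v,.026);B.append(b);print(np.round(b,4),n)
th,M,t,e=fit(TX,np.array(B));print("yaw",th,"t",t,"err",e)
P=cloud(c,T)
print("insert z",P[110,200:225,2].mean(),P[200,250:260].mean(0))
# dark cutouts at floor: stapler & stamps centre check
for nm,u,v,xy in(("stapler",188,170,(0,.115)),("stA",250,122,(.062,.035)),("stB",312,122,(.062,-.04))):
    g=c["frame"].max(2);k,L,st,ce=cv2.connectedComponentsWithStats((g<60).astype(np.uint8))
    i=L[v,u];q=np.argwhere(L==i)[:,::-1]
    w=np.array([atz(c,T,a,b,.018)[:2] for a,b in q]);print(nm,rect(w),"pred",np.round((M@np.array(xy)+t)*1e3,1))
# stub in tool frame
p,Rm,s=pose();H,S,V=cv2.split(cv2.cvtColor(c["frame"],cv2.COLOR_BGR2HSV))
m=(P[...,2]>.2);m[:185]=0;m[350:]=0;m[:,:245]=0;m[:,310:]=0
fr=c["frame"].astype(int);m&=(fr[...,1]-fr[...,2]>5)|(fr.min(2)>200)
q=(P[m]-p)@Rm;print("stub tool mm",rect(q),np.round(np.percentile(q[:,2],[5,50,95])*1e3,1),m.sum())
sv,so,_=np.linalg.lstsq(np.c_[q[:,:2],np.ones(len(q))],q[:,2],rcond=None)[:3];print(sv)
E
```

```text
[ 0.55   -0.0955] 429
[ 0.5066 -0.0902] 327
[ 0.4628 -0.0847] 392
[ 0.4191 -0.0793] 496
yaw -7.057214791088746 t [0.49876783 0.02671499] err 0.000160361880870874
insert z 0.02000908267500434 [0.53330683 0.03771622 0.26072139]
stapler (514.1, 141.2, 151.7, 40.3, -7.1) pred [512.9 140.8]
stA (564.6, 54.2, 49.4, 40.6, -7.6) pred [564.6  53.8]
stB (555.2, -20.5, 48.2, 40.2, -7.6) pred [555.4 -20.6]
stub tool mm (19.4, 0.1, 114.6, 29.8, -3.9) [-10.7  -9.6  -8.3] 7710
[-0.04435944 -0.01256796 -0.00967831]
```

Run:
```python
from h import *
c=dict(np.load("w2.npz"));T=c["T"];P=cloud(c,T);p=T[:3,3]
Tt=T@np.linalg.inv(manip.capture("wrist")["T_tool_cam"])
q=(P-Tt[:3,3])@Tt[:3,:3]
m=(abs(q[...,1])<.016)&(abs(q[...,0])<.06)&(q[...,2]>-.02)&(q[...,2]<.002)
k,L,st,ce=cv2.connectedComponentsWithStats(m.astype(np.uint8))
for i in range(1,k):
    if st[i,4]>500:
        w=q[L==i];print(st[i],rect(w));
        for x0 in range(-50,60,10):
            s=w[(w[:,0]>x0/1e3)&(w[:,0]<x0/1e3+.01)]
            if len(s)>20:print(x0,len(s),np.round(np.median(s,0)*1e3,1),np.round([s[:,1].min()*1e3,s[:,1].max()*1e3],1))
```

```text
[ 239  191   74  156 7983] (1.9, 0.0, 79.2, 32.0, -0.2)
-40 541 [-33.5   0.1  -9.8] [-11.   11.8]
-30 782 [-25.    0.1  -9.8] [-10.9  11.6]
-20 832 [-14.9   0.6  -9.9] [-10.7  11.8]
-10 928 [-4.9  0.6 -9.9] [-10.7  11.4]
0 981 [ 5.1  0.1 -9.9] [-10.7  11.4]
10 1305 [ 13.5   0.1 -10. ] [-16.  16.]
20 1056 [25.2  0.6 -9.9] [-11.   11.8]
30 1129 [35.   0.1 -9.8] [-10.9  11.7]
40 429 [40.9  0.1 -6.2] [-11.1  11.5]
```

The stub is flat in hand: its centre is at tool x +1.5 mm and its top is 9.9 mm behind the TCP. Tray yaw is -7.06° with origin (0.4988,0.0267).

```bash
cat >> h.py <<'E'
TH=-7.06;TM=np.array([[np.cos(np.radians(TH)),-np.sin(np.radians(TH))],[np.sin(np.radians(TH)),np.cos(np.radians(TH))]]);TT=np.array([.4988,.0267])
def tray(x,y): return TM@np.array([x,y])/1000+TT
def goitem(xy,z,yaw,off=(0,0)):
    """off: item centre in tool x,y (m); keeps nearest tool yaw direction"""
    p,M,s=pose();cur=np.degrees(np.arctan2(M[1,1],M[0,1]))
    d=(yaw-cur+90)%180-90;a=np.radians(cur+d)
    Y=np.array([np.cos(a),np.sin(a)]);X=np.array([Y[1]*-1,Y[0]]) ;X=-X if np.dot(X,[np.cross([Y[0],Y[1],0],[0,0,-1])[0],np.cross([Y[0],Y[1],0],[0,0,-1])[1]])<0 else X
    g=np.array(xy)-X*off[0]-Y*off[1];print(np.round(g,4));go(g[0],g[1],z,np.degrees(a))
E
python3 - <<'E'
from h import *
goitem(tray(-45,-40),.05,90+TH,(.0015,.0002))
E
```

```text
[ 0.4478 -0.0071]
slide [-4.71, 4.37, 22.95] rot [0.01, 0.01, -0.04] rows> 3.8 j7~ -1.47
```

Call:
send_rows(slide=[[-4.7, 4.4, 8], [-4.7, 4.4, 14], [-4.7, 4.4, 19], [-4.7, 4.4, 23], [-4.7, 4.4, 23], [-4.7, 4.4, 23], [-4.7, 4.4, 23], [-4.7, 4.4, 23]], rot=[[0, 0, 0], [0, 0, 0], [0, 0, 0], [0, 0, 0], [0, 0, 0], [0, 0, 0], [0, 0, 0], [0, 0, 0]])

```text
clock: 7.52
tool_pos: [0.4496, -0.0064, 0.0519]
ee_rot: [3.135, -0.206, 0.005]
wrist_force: [0.6, 0.1, -0.1]
gripper_width: 0.0221
grasp_force: 25.0
```

Run:
```python
from h import *
goitem(tray(-45,-40),.0205,90+TH,(.0015,.0002))
print(manip.sense()["joint_positions"])
```

```text
[ 0.4478 -0.0071]
slide [-0.18, 0.09, 3.14] rot [0.0, -0.02, -0.05] rows> 0.5 j7~ -0.85
[-0.34266841  0.64175221  0.33854287  2.37659857 -0.94140921  0.24765726
 -0.84404373]
```

Call:
send_rows(slide=[[-0.1, 0.1, 1], [-0.2, 0.1, 2], [-0.2, 0.1, 2.6], [-0.2, 0.1, 3.1], [-0.2, 0.1, 3.1], [-0.2, 0.1, 3.1]], rot=[[0, 0, 0], [0, 0, 0], [0, 0, 0], [0, 0, 0], [0, 0, 0], [0, 0, 0]])

```text
clock: 8.28
tool_pos: [0.4465, -0.0077, 0.0195]
ee_rot: [3.135, -0.209, 0.0]
wrist_force: [-0.6, 0.5, -1.2]
gripper_width: 0.0221
grasp_force: 25.0
```

```bash
sed -i 's/j7=s\["joint_positions"\].*/q=s["joint_positions"];j7=q[4]+q[6]+np.radians(d)-(np.arctan2(y,x)-np.arctan2(p[1],p[0]))/' h.py
python3 - <<'E'
from h import *
goitem(tray(-45,-40),.0205,90+TH,(.0015,.0002))
c,T=wrist();cv2.imwrite("pics/w3.png",c["frame"])
E
```

```text
[ 0.4478 -0.0071]
slide [0.11, -0.08, -0.1] rot [-0.0, 0.0, 17.94] rows> 16.8 j7~ 1.35
```

View pics/w3.png

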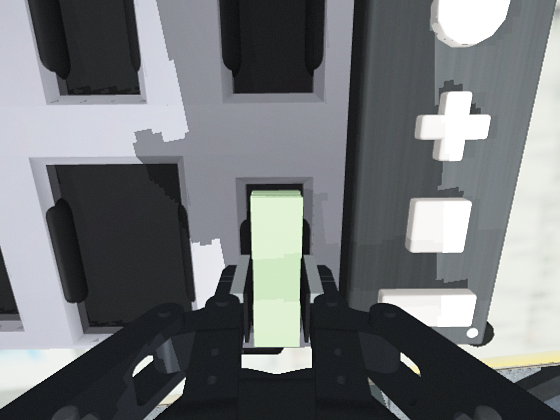

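The stub sits inside its cutout outline (cutout end row 184, stub end row 192, centred left to right). Release, rise, close and push down on its top.

Call:
send_rows(slide=[[0.1, -0.1, 0.05], [0.1, -0.1, 0.05], [0.1, -0.1, 0.05]], rot=[[0, 0, 0], [0, 0, 0], [0, 0, 0]])

```text
clock: 8.7
tool_pos: [0.4476, -0.0068, 0.0188]
ee_rot: [3.135, -0.209, 0.0]
wrist_force: [-0.5, 0.1, -0.9]
gripper_width: 0.022
grasp_force: 25.0
```

Call:
send_rows(slide=[[0, 0, 0], [0, 0, 0], [0, 0, 0], [0, 0, -1], [0, 0, -3], [0, 0, -5], [0, 0, -5], [0, 0, -5]], rot=[[0, 0, 0], [0, 0, 0], [0, 0, 0], [0, 0, 0], [0, 0, 0], [0, 0, 0], [0, 0, 0], [0, 0, 0]], claw=3.4)

```text
clock: 9.7
tool_pos: [0.4476, -0.0066, 0.0685]
ee_rot: [3.135, -0.208, 0.0]
wrist_force: [-0.6, -1.0, -0.5]
gripper_width: 0.0342
grasp_force: 0.0
```

Call:
send_rows(slide=[[0, 0, 0], [0, 0, 0], [0, 0, 0], [0, 0, 0], [0, 0, 0]], rot=[[0, 0, 0], [0, 0, 0], [0, 0, 0], [0, 0, 0], [0, 0, 0]], claw=0)

```text
clock: 10.32
tool_pos: [0.4476, -0.0069, 0.0688]
ee_rot: [3.135, -0.209, 0.0]
wrist_force: [0.3, 0.6, 0.7]
gripper_width: -0.0004
grasp_force: 0.0
```

```bash
cat >> h.py <<'E'
def blk(lo,hi,xy,r):
    c,T=wrist();P=cloud(c,T);m=(np.hypot(P[...,0]-xy[0],P[...,1]-xy[1])<r)&(P[...,2]>lo)&(P[...,2]<hi)
    k,L,st,ce=cv2.connectedComponentsWithStats(m.astype(np.uint8))
    for i in range(1,k):
        if st[i,4]>200:
            q=P[L==i];print(np.round(ce[i]),st[i,4],rect(q),"z",np.round(np.percentile(q[:,2],[5,50,95])*1e3,1))
    return c,T,P
E
python3 - <<'E'
from h import *
print(tray(-45,-40));c,T,P=blk(.0225,.05,tray(-45,-40),.048)
goitem(tray(-45,-40),.032,90+TH)
E
```

```text
[ 0.44922484 -0.00746583]
[277. 214.] 3124 (459.4, -9.1, 58.7, 22.9, -7.4) z [26.4 27.7 28.8]
[ 0.4492 -0.0075]
slide [0.17, 0.04, 3.68] rot [-0.0, -0.0, 17.94] rows> 16.8 j7~ 1.38
```

Call:
send_rows(slide=[[0.15, 0, 2], [0.15, 0, 3.5], [0.15, 0, 4], [0.15, 0, 4.2], [0.15, 0, 4.4], [0.15, 0, 4.6], [0.15, 0, 4.8], [0.15, 0, 4.8], [0.15, 0, 4.8]], rot=[[0, 0, 0], [0, 0, 0], [0, 0, 0], [0, 0, 0], [0, 0, 0], [0, 0, 0], [0, 0, 0], [0, 0, 0], [0, 0, 0]])

```text
clock: 11.5
tool_pos: [0.4493, -0.007, 0.0211]
ee_rot: [-3.135, 0.209, -0.001]
wrist_force: [-0.5, 0.1, 5.4]
gripper_width: 0.0003
grasp_force: 2.6
```

Call:
send_rows(slide=[[0, 0, 0.1], [0, 0, 0.2], [0, 0, 0.3], [0, 0, 0.3]], rot=[[0, 0, 0], [0, 0, 0], [0, 0, 0], [0, 0, 0]])

```text
clock: 12.0
tool_pos: [0.4493, -0.007, 0.0207]
ee_rot: [-3.133, 0.21, -0.006]
wrist_force: [-6.4, 1.0, 61.4]
gripper_width: 0.0004
grasp_force: 30.6
```

Call:
send_rows(slide=[[0, 0, -2], [0, 0, -6], [0, 0, -10], [0, 0, -15], [0, 0, -15]], rot=[[0, 0, 0], [0, 0, 0], [0, 0, 0], [0, 0, 0], [0, 0, 0]])

```text
clock: 12.62
tool_pos: [0.4503, -0.0066, 0.1703]
ee_rot: [-3.134, 0.207, -0.007]
wrist_force: [0.8, 0.0, -0.4]
gripper_width: 0.0002
grasp_force: 0.0
```

Run:
```python
from h import *
c,T,P=blk(.0205,.05,tray(-45,-40),.048)
m=(np.hypot(P[...,0]-.449,P[...,1]+.0075)<.05)
fr=c["frame"].astype(int);H,s,V=cv2.split(cv2.cvtColor(c["frame"],cv2.COLOR_BGR2HSV))
m&=(fr[...,1]-fr[...,0]>8)&(fr[...,1]-fr[...,2]>8)
q=P[m];print(m.sum(),rect(q),np.percentile(q[:,2],[5,50,95]),"insert",np.median(P[...,2][(np.hypot(P[...,0]-tray(0,80)[0],P[...,1]-tray(0,80)[1])<.006)]))
q0=(q[:,:2]-TT)@TM
for a in range(-90,0,15):
    w=q[(q0[:,0]*1e3>a)&(q0[:,0]*1e3<a+15)]
    if len(w)>10:print(a,len(w),np.median(w[:,2]))
go(.592,.352,.25,61.2)
```

```text
[277. 195.] 1919 (449.4, -7.5, 78.8, 22.1, -6.9) z [21.6 22.7 23.9]
2109 (448.1, -7.3, 82.6, 24.8, -6.9) [0.0139027  0.02263577 0.02387266] insert 0.019908747876279914
-90 219 0.02263832306326574
-75 356 0.022688401575518408
-60 381 0.02277529935712913
-45 397 0.022636340075165073
-30 419 0.022605401089490162
-15 337 0.022399733309296455
slide [9.43, -37.4, -8.05] rot [0.02, -0.01, -15.87] rows> 14.8 j7~ 0.5
```

The stub is home, centred at (449.4,-7.5) and 2.8 mm over the insert. That push peaked at 61 N, so later pushes get smaller steps. Next is the stapler.

Call:
send_rows(slide=[[0, 0, -8], [2, -6, -8], [3, -12, -8], [4, -18, -8], [6, -24, -8], [8, -30, -8], [9.4, -37.4, -8], [9.4, -37.4, -8], [9.4, -37.4, -8], [9.4, -37.4, -8], [9.4, -37.4, -8], [9.4, -37.4, -8]], rot=[[0, 0, -1], [0, 0, -2], [0, 0, -3], [0, 0, -4], [0, 0, -5], [0, 0, -6], [0, 0, -7], [0, 0, -8], [0, 0, -9], [0, 0, -10], [0, 0, -11], [0, 0, -12]], claw=5)

```text
clock: 14.18
tool_pos: [0.5912, 0.351, 0.2457]
ee_rot: [-1.739, -2.613, 0.003]
wrist_force: [0.1, -1.0, -0.5]
gripper_width: 0.0502
grasp_force: 0.0
```

Call:
send_rows(slide=[[0, 0, 2], [0, 0, 4], [0, 0, 6], [0, 0, 8], [0, 0, 8], [0, 0, 8]], rot=[[0, 0, -1], [0, 0, -2], [0, 0, -3], [0, 0, -3.87], [0, 0, -3.87], [0, 0, -3.87]])

```text
clock: 14.92
tool_pos: [0.592, 0.351, 0.1676]
ee_rot: [-0.79, -3.04, -0.0]
wrist_force: [-0.4, 0.0, -0.9]
gripper_width: 0.0502
grasp_force: 0.0
```

Run:
```python
from h import *
c,T,P=blk(.035,.07,(.5916,.3515),.09)
print(np.round(manip.sense()["joint_positions"],2))
go(.5916,.3515,.07,61.2)
```

```text
[277. 191.] 3951 (592.0, 351.7, 148.4, 21.0, -28.4) z [45.3 49.5 51.4]
[-0.66  0.62  0.06  1.75 -0.05  0.77  0.49]
slide [0.05, -0.01, 9.81] rot [0.0, -0.0, -0.03] rows> 1.6 j7~ 0.45
```

Call:
send_rows(slide=[[0, 0, 5], [0, 0, 9], [0, 0, 12], [0, 0, 13.9], [0, 0, 13.9], [0, 0, 13.9], [0, 0, 13.9]], rot=[[0, 0, 0], [0, 0, 0], [0, 0, 0], [0, 0, 0], [0, 0, 0], [0, 0, 0], [0, 0, 0]])

```text
clock: 15.85
tool_pos: [0.5926, 0.3516, 0.0303]
ee_rot: [0.785, 3.04, 0.003]
wrist_force: [-0.9, 0.2, -0.2]
gripper_width: 0.0498
grasp_force: 0.0
```

Call:
send_rows(slide=[[0, 0, 0], [0, 0, 0], [0, 0, 0], [0, 0, 0], [0, 0, 0], [0, 0, 0]], rot=[[0, 0, 0], [0, 0, 0], [0, 0, 0], [0, 0, 0], [0, 0, 0], [0, 0, 0]], claw=0.8, force=50)

```text
clock: 16.6
tool_pos: [0.5922, 0.3515, 0.0296]
ee_rot: [0.785, 3.041, 0.001]
wrist_force: [-1.6, -0.6, 5.6]
gripper_width: 0.0194
grasp_force: 49.8
```

Call:
send_rows(slide=[[0, 0, -1], [0, 0, -3], [0, 0, -6], [0, 0, -9], [0, 0, -12], [0, 0, -12], [0, 0, -12]], rot=[[0, 0, 0], [0, 0, 0], [0, 0, 0], [0, 0, 0], [0, 0, 0], [0, 0, 0], [0, 0, 0]])

```text
clock: 17.48
tool_pos: [0.5915, 0.3509, 0.1487]
ee_rot: [-0.785, -3.042, 0.0]
wrist_force: [0.4, -0.5, -2.9]
gripper_width: 0.0193
grasp_force: 49.1
```

Run:
```python
from h import *
c,T,P=blk(.06,.25,(.5916,.3515),.085)
cv2.imwrite("pics/w4.png",c["frame"])
goitem(tray(0,115),.10,90+TH)
```

```text
[277. 336.] 58561 (588.7, 352.8, 126.1, 107.6, -67.2) z [166.7 216.  239.3]
[0.5129 0.1408]
slide [-3.3, -22.16, 4.83] rot [-0.01, -0.01, -2.19] rows> 3.7 j7~ 1.09
```

View pics/w4.png

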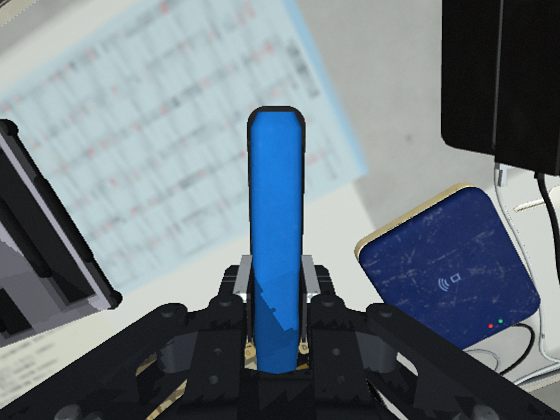

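The stapler is held straight between the pads. The blue arm spans columns 251-301, symmetric over the base. Moving over its cutout.

Call:
send_rows(slide=[[-0.5, -4, 1], [-1.5, -9, 2], [-2.5, -15, 3], [-3, -20, 4], [-3.3, -22.2, 4.8], [-3.3, -22.2, 4.8], [-3.3, -22.2, 4.8], [-3.3, -22.2, 4.8]], rot=[[0, 0, -0.5], [0, 0, -1], [0, 0, -1.5], [0, 0, -2.19], [0, 0, -2.19], [0, 0, -2.19], [0, 0, -2.19], [0, 0, -2.19]])

```text
clock: 18.52
tool_pos: [0.514, 0.1426, 0.1008]
ee_rot: [0.19, 3.135, 0.001]
wrist_force: [0.2, 0.1, -2.6]
gripper_width: 0.0197
grasp_force: 49.3
```

Run:
```python
from h import *
c,T,P=blk(.11,.13,tray(0,115),.09)
goitem(tray(0,115),.052,90+TH)
```

```text
[276. 241.] 13648 (500.9, 142.3, 122.6, 46.0, 5.5) z [117.  121.1 123.2]
[0.5129 0.1408]
slide [0.08, -0.17, 4.89] rot [0.0, 0.0, 0.01] rows> 0.8 j7~ 1.07
```

Call:
send_rows(slide=[[0.1, -0.2, 2], [0.1, -0.2, 4], [0.1, -0.2, 4.8], [0.1, -0.2, 4.8], [0.1, -0.2, 4.8], [0.1, -0.2, 4.8]], rot=[[0, 0, 0], [0, 0, 0], [0, 0, 0], [0, 0, 0], [0, 0, 0], [0, 0, 0]])

```text
clock: 19.32
tool_pos: [0.5125, 0.1392, 0.0534]
ee_rot: [0.192, 3.135, 0.001]
wrist_force: [0.2, 0.2, -1.9]
gripper_width: 0.0197
grasp_force: 49.3
```

Run:
```python
from h import *
c,T=wrist();cv2.imwrite("pics/w5.png",c["frame"])
goitem(tray(0,115),.043,90+TH)
```

```text
[0.5129 0.1408]
slide [-0.02, 0.17, 1.04] rot [0.0, 0.01, 0.0] rows> 0.2 j7~ 1.07
```

View pics/w5.png

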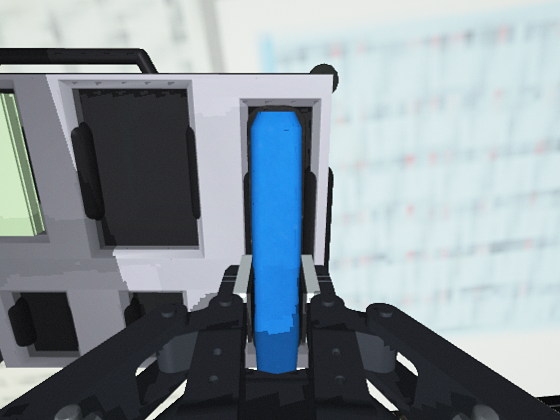

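The stapler is about 4 px (2 mm) left of the cutout centre (276 against 280), which matches the computed +1.7 mm. I'll correct it and push down while held.

Call:
send_rows(slide=[[0, 0.17, 0], [0, 0.17, 0], [0, 0.17, 0.5], [0, 0.17, 1], [0, 0.17, 1.2], [0, 0.17, 1.4], [0, 0.17, 1.5], [0, 0.17, 1.6], [0, 0.17, 1.6], [0, 0.17, 1.6]], rot=[[0, 0, 0], [0, 0, 0], [0, 0, 0], [0, 0, 0], [0, 0, 0], [0, 0, 0], [0, 0, 0], [0, 0, 0], [0, 0, 0], [0, 0, 0]])

```text
clock: 20.62
tool_pos: [0.5136, 0.141, 0.0375]
ee_rot: [0.193, 3.133, 0.001]
wrist_force: [1.1, -1.0, 12.0]
gripper_width: 0.0198
grasp_force: 52.4
```

Call:
send_rows(slide=[[0, 0, 0.05], [0, 0, 0.08], [0, 0, 0.08]], rot=[[0, 0, 0], [0, 0, 0], [0, 0, 0]])

```text
clock: 21.0
tool_pos: [0.5135, 0.141, 0.0374]
ee_rot: [0.193, 3.133, 0.002]
wrist_force: [-2.2, -0.6, 24.1]
gripper_width: 0.0195
grasp_force: 53.8
```

Call:
send_rows(slide=[[0, 0, -0.1], [0, 0, -0.1], [0, 0, -0.1], [0, 0, -0.1], [0, 0, -3], [0, 0, -8], [0, 0, -13], [0, 0, -18], [0, 0, -18]], rot=[[0, 0, 0], [0, 0, 0], [0, 0, 0], [0, 0, 0], [0, 0, 0], [0, 0, 0], [0, 0, 0], [0, 0, 0], [0, 0, 0]], claw=4)

```text
clock: 22.12
tool_pos: [0.5141, 0.1412, 0.2195]
ee_rot: [0.193, 3.129, 0.004]
wrist_force: [-0.2, 0.7, -0.8]
gripper_width: 0.0404
grasp_force: 0.0
```

Run:
```python
from h import *
print(tray(0,115));c,T,P=blk(.045,.08,tray(0,115),.09)
go(.53,-.375,.30,-10)
print(np.round(manip.sense()["joint_positions"],2))
```

```text
[0.5129345  0.14082807]
[276. 179.] 3016 (513.0, 140.9, 148.1, 20.8, -6.5) z [53.2 57.5 59.4]
slide [-8.04, -50.98, -8.3] rot [0.02, 0.01, 9.3] rows> 8.7 j7~ 0.33
[-0.3   0.39 -0.1   2.05  0.06  0.7   1.01]
```

The stapler is home at (513.0,140.9), 8.0 mm higher than it measured on the desk. Next I'll look at the stamps.

Call:
send_rows(slide=[[-1, -6, -8], [-2, -12, -8], [-3, -18, -8.3], [-4, -24, -8.3], [-5, -30, -8.3], [-6, -36, -8.3], [-7, -42, -8.3], [-8, -48, -8.3], [-8, -51, -8.3], [-8, -51, -8.3], [-8, -51, -8.3], [-8, -51, -8.3]], rot=[[0, 0, 1], [0, 0, 2], [0, 0, 3], [0, 0, 4], [0, 0, 5], [0, 0, 6], [0, 0, 7], [0, 0, 8], [0, 0, 9], [0, 0, 9.3], [0, 0, 9.3], [0, 0, 9.3]])

```text
clock: 23.68
tool_pos: [0.5294, -0.3743, 0.298]
ee_rot: [-2.404, -2.021, 0.001]
wrist_force: [-0.2, -0.0, 0.1]
gripper_width: 0.0397
grasp_force: 0.0
```

Run:
```python
from h import *
for xy in((.566,-.317),(.485,-.433)):
    for lo,hi in((.066,.1),(.035,.1),(.004,.1)):
        c,T,P=blk(lo,hi,xy,.05)
cv2.imwrite("pics/w6.png",c["frame"])
```

```text
[303. 124.] 594 (570.1, -319.7, 37.0, 21.1, 78.5) z [69.4 74.7 76.7]
[301. 123.] 810 (570.3, -319.8, 44.2, 27.6, 80.1) z [47.1 74.  76.5]
[300. 122.] 924 (571.7, -321.0, 49.6, 34.8, 79.9) z [16.  73.3 76.4]
[253. 230.] 456 (490.2, -434.5, 35.9, 20.5, -78.2) z [68.6 74.7 76.3]
[254. 225.] 738 (491.4, -432.4, 39.8, 24.2, -77.5) z [45.3 72.5 76. ]
[255. 220.] 1027 (489.3, -432.7, 48.0, 31.2, -81.4) z [ 9.3 61.6 76. ]
```

View pics/w6.png

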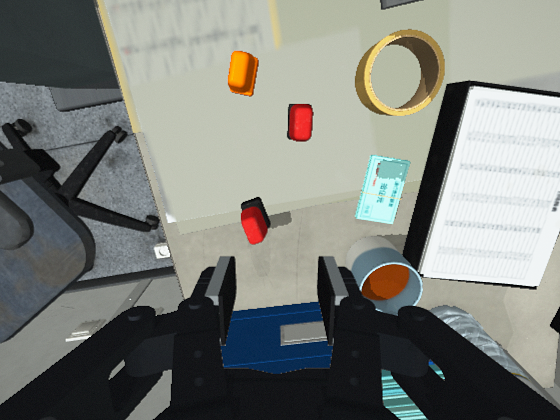

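The lower-left stamp is at (254,220), the upper one at (300,122), and the orange look-alike at (243,73) stays put. Stamp 1 is at (570,-320) with long axis 79°, and stamp 2 at (490,-434) with long axis about -78°. I'll go over stamp 1.

Run:
```python
from h import *
go(.570,-.3197,.18,-11)
```

```text
slide [6.14, 3.03, 11.92] rot [0.0, 0.0, 0.1] rows> 2.2 j7~ 0.23
```

Call:
send_rows(slide=[[2, 1, 4], [4, 2, 8], [6.1, 3, 11.9], [6.1, 3, 11.9], [6.1, 3, 11.9], [6.1, 3, 11.9]], rot=[[0, 0, 0.1], [0, 0, 0.1], [0, 0, 0.1], [0, 0, 0.1], [0, 0, 0.1], [0, 0, 0.1]], claw=5)

```text
clock: 24.72
tool_pos: [0.5695, -0.3222, 0.1821]
ee_rot: [2.424, 1.994, 0.001]
wrist_force: [0.5, -0.7, -0.0]
gripper_width: 0.05
grasp_force: 0.0
```

```bash
cat >> h.py <<'E'
def stamp(xy,zb=0):
    for lo,hi in((.066,.1),(.035,.1)): c,T,P=blk(lo+zb,hi+zb,xy,.05)
    return c,T,P
E
python3 - <<'E'
from h import *
stamp((.570,-.3197));go(.570,-.3197,.034,-10.5)
E
```

```text
[275. 201.] 1037 (570.1, -319.1, 36.1, 20.4, 79.1) z [69.2 74.8 76.4]
[275. 196.] 1487 (570.3, -317.2, 39.0, 27.6, 79.6) z [45.7 73.7 76.2]
slide [0.21, -0.02, 14.76] rot [0.01, 0.0, -0.06] rows> 2.4 j7~ 0.23
```

Call:
send_rows(slide=[[0.3, 0, 5], [0.3, 0, 10], [0.3, 0, 13], [0.3, 0, 14.7], [0.3, 0, 14.7], [0.3, 0, 14.7], [0.3, 0, 14.7]], rot=[[0, 0, 0], [0, 0, 0], [0, 0, 0], [0, 0, 0], [0, 0, 0], [0, 0, 0], [0, 0, 0]])

```text
clock: 25.7
tool_pos: [0.5708, -0.3178, 0.0344]
ee_rot: [2.423, 1.997, 0.001]
wrist_force: [1.0, -0.5, 0.0]
gripper_width: 0.05
grasp_force: 0.0
```

Call:
send_rows(slide=[[0, 0, 0], [0, 0, 0], [0, 0, 0], [0, 0, 0], [0, 0, 0], [0, 0, 0]], rot=[[0, 0, 0], [0, 0, 0], [0, 0, 0], [0, 0, 0], [0, 0, 0], [0, 0, 0]], claw=1.5, force=40)

```text
clock: 26.45
tool_pos: [0.5705, -0.3175, 0.0339]
ee_rot: [2.424, 1.997, 0.001]
wrist_force: [-1.1, 0.6, 5.8]
gripper_width: 0.0258
grasp_force: 39.0
```

Call:
send_rows(slide=[[0, 0, -1], [0, 0, -3], [0, 0, -6], [0, 0, -10], [0, 0, -14], [0, 0, -14], [0, 0, -14]], rot=[[0, 0, 0], [0, 0, 0], [0, 0, 0], [0, 0, 0], [0, 0, 0], [0, 0, 0], [0, 0, 0]])

```text
clock: 27.32
tool_pos: [0.5699, -0.317, 0.1734]
ee_rot: [2.424, 1.998, 0.001]
wrist_force: [-0.1, -0.0, -1.6]
gripper_width: 0.0262
grasp_force: 39.5
```

```bash
cat >> h.py <<'E'
def held(x=.03,y=.016,lo=-.05,hi=-.02):
    p,M,s=pose();c,T=wrist();q=(cloud(c,T)-p)@M
    m=(abs(q[...,1])<y)&(abs(q[...,0])<x)&(q[...,2]>lo)&(q[...,2]<hi)
    k,L,st,ce=cv2.connectedComponentsWithStats(m.astype(np.uint8))
    for i in range(1,k):
        if st[i,4]>300:
            w=q[L==i];top=w[w[:,2]<np.percentile(w[:,2],30)+.003];a=np.linalg.lstsq(np.c_[top[:,:2],np.ones(len(top))],top[:,2],rcond=None)[0]
            print("held",np.round(ce[i]),st[i,4],rect(top),"ztop",np.round(np.median(top[:,2])*1e3,1),"tilt",np.round(a[:2],3))
    return c
E
python3 - <<'E'
from h import *
c=held();print(np.round(manip.sense()["joint_positions"],2))
go(*tray(62,-40),.18,90+TH)
E
```

```text
held [277. 305.] 5444 (-1.4, 1.5, 35.6, 19.0, 0.3) ztop -41.2 tilt [0.023 0.01 ]
held [240. 305.] 976 (0.8, -14.0, 23.3, 4.0, -0.4) ztop -39.8 tilt [0.057 1.71 ]
held [312. 309.] 771 (0.4, 14.8, 23.3, 2.3, 0.2) ztop -39.7 tilt [ 0.016 -3.136]
[ 0.19  0.6   0.36  1.84 -0.3   0.75  0.52]
slide [28.81, -7.06, -0.71] rot [-0.0, -0.01, -9.4] rows> 8.8 j7~ 1.39
```

Call:
send_rows(slide=[[4, -1, -0.7], [8, -2, -0.7], [12, -3, -0.7], [16, -4, -0.7], [20, -5, -0.7], [24, -6, -0.7], [28.8, -7.1, -0.7], [28.8, -7.1, -0.7], [28.8, -7.1, -0.7], [28.8, -7.1, -0.7], [28.8, -7.1, -0.7], [28.8, -7.1, -0.7]], rot=[[0, 0, -1], [0, 0, -2], [0, 0, -3], [0, 0, -4], [0, 0, -5], [0, 0, -6], [0, 0, -7], [0, 0, -8], [0, 0, -9], [0, 0, -9.4], [0, 0, -9.4], [0, 0, -9.4]])

```text
clock: 28.88
tool_pos: [0.5551, -0.0213, 0.1794]
ee_rot: [-0.196, -3.134, 0.0]
wrist_force: [1.2, -0.7, -0.7]
gripper_width: 0.026
grasp_force: 39.6
```

Run:
```python
from h import *
held();goitem(tray(62,-40),.062,90+TH,(-.0014,.0005))
```

```text
held [282. 305.] 6369 (-2.2, 3.0, 35.6, 24.9, 2.4) ztop -41.3 tilt [ 0.019 -0.02 ]
held [240. 307.] 856 (-0.1, -14.4, 23.5, 2.9, -0.9) ztop -39.7 tilt [0.026 2.355]
[ 0.554  -0.0209]
slide [0.12, 0.01, 11.76] rot [-0.0, -0.0, -0.0] rows> 1.9 j7~ 1.38
```

Call:
send_rows(slide=[[0.1, 0, 4], [0.1, 0, 8], [0.1, 0, 11], [0.1, 0, 12.2], [0.1, 0, 12.2], [0.1, 0, 12.2], [0.1, 0, 12.2]], rot=[[0, 0, 0], [0, 0, 0], [0, 0, 0], [0, 0, 0], [0, 0, 0], [0, 0, 0], [0, 0, 0]])

```text
clock: 29.8
tool_pos: [0.5551, -0.0211, 0.0591]
ee_rot: [0.193, 3.134, 0.0]
wrist_force: [0.1, 0.0, -0.7]
gripper_width: 0.0259
grasp_force: 39.6
```

Run:
```python
from h import *
c=held();cv2.imwrite("pics/w7.png",c["frame"]);goitem(tray(62,-40),.047,90+TH,(-.0014,.0005))
```

```text
held [277. 305.] 5446 (-2.1, 0.4, 35.6, 19.1, 0.1) ztop -41.4 tilt [0.024 0.007]
held [240. 307.] 865 (-0.2, -14.5, 23.4, 2.9, -0.8) ztop -39.8 tilt [0.049 2.45 ]
held [313. 307.] 898 (-0.1, 14.2, 23.5, 3.1, 1.4) ztop -39.8 tilt [ 0.068 -2.219]
[ 0.554  -0.0209]
slide [0.11, 0.0, 1.2] rot [0.0, 0.01, 0.0] rows> 0.2 j7~ 1.38
```

View pics/w7.png

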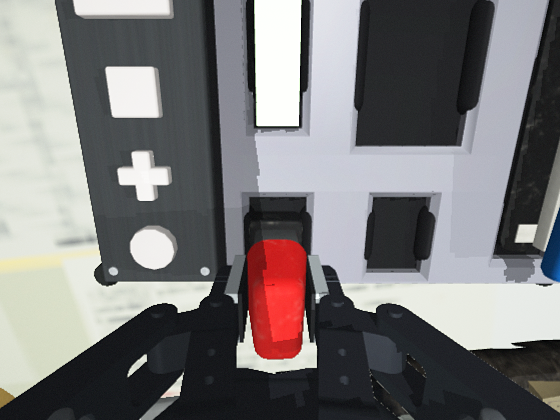

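The stamp is lined up with its cutout (column 277, cutout 247-307). Lower it and press home while held; the taper wedges against the pads.

Call:
send_rows(slide=[[0.15, 0, 0], [0.15, 0, 0.4], [0.15, 0, 0.8], [0.15, 0, 1.2], [0.15, 0, 1.3], [0.15, 0, 1.4], [0.15, 0, 1.5], [0.15, 0, 1.6], [0.15, 0, 1.7], [0.15, 0, 1.7], [0.15, 0, 1.7]], rot=[[0, 0, 0], [0, 0, 0], [0, 0, 0], [0, 0, 0], [0, 0, 0], [0, 0, 0], [0, 0, 0], [0, 0, 0], [0, 0, 0], [0, 0, 0], [0, 0, 0]])

```text
clock: 31.22
tool_pos: [0.5535, -0.0205, 0.0417]
ee_rot: [0.192, 3.134, 0.001]
wrist_force: [-0.6, 2.4, 12.5]
gripper_width: 0.026
grasp_force: 40.8
```

Call:
send_rows(slide=[[0, 0, 0.05], [0, 0, 0.08], [0, 0, 0.08]], rot=[[0, 0, 0], [0, 0, 0], [0, 0, 0]])

```text
clock: 31.6
tool_pos: [0.5536, -0.0206, 0.0416]
ee_rot: [0.192, 3.134, 0.001]
wrist_force: [-3.1, 2.9, 22.5]
gripper_width: 0.0261
grasp_force: 41.7
```

Call:
send_rows(slide=[[0, 0, -0.1], [0, 0, -0.1], [0, 0, -0.1], [0, 0, -0.1], [0, 0, -3], [0, 0, -8], [0, 0, -13], [0, 0, -16], [0, 0, -16]], rot=[[0, 0, 0], [0, 0, 0], [0, 0, 0], [0, 0, 0], [0, 0, 0], [0, 0, 0], [0, 0, 0], [0, 0, 0], [0, 0, 0]], claw=5)

```text
clock: 32.72
tool_pos: [0.5541, -0.021, 0.2025]
ee_rot: [0.193, 3.131, 0.0]
wrist_force: [-0.1, 0.7, -0.9]
gripper_width: 0.0499
grasp_force: 0.0
```

Run:
```python
from h import *
print(tray(62,-40));c,T,P=stamp(tray(62,-40),.008)
np.savez("w8.npz",T=T,**c)
go(.4902,-.434,.20,11)
```

```text
[ 0.55541357 -0.02061706]
[277. 202.] 946 (555.7, -20.3, 35.7, 20.4, -6.7) z [77.1 82.9 84.5]
[277. 198.] 1375 (554.5, -20.1, 39.7, 27.6, -6.9) z [53.8 81.6 84.2]
slide [1.15, -41.76, -0.0] rot [-0.0, 0.0, 7.2] rows> 6.7 j7~ 0.81
```

Stamp 1 is home at (555.7,-20.3), top 8.1 mm higher than on the desk. Next is stamp 2.

Call:
send_rows(slide=[[0, -6, 0], [0.4, -12, 0], [0.6, -18, 0], [0.8, -24, 0], [1, -30, 0], [1.1, -36, 0], [1.1, -41.8, 0], [1.1, -41.8, 0], [1.1, -41.8, 0], [1.1, -41.8, 0]], rot=[[0, 0, 1], [0, 0, 2], [0, 0, 3], [0, 0, 4], [0, 0, 5], [0, 0, 6], [0, 0, 7.2], [0, 0, 7.2], [0, 0, 7.2], [0, 0, 7.2]])

```text
clock: 34.08
tool_pos: [0.4914, -0.4325, 0.1994]
ee_rot: [-1.994, -2.425, -0.001]
wrist_force: [-0.4, 0.2, -0.1]
gripper_width: 0.0501
grasp_force: 0.0
```

Run:
```python
from h import *
stamp((.49,-.434));go(.4902,-.434,.034,11)
```

```text
[273. 201.] 899 (489.9, -433.9, 35.2, 20.5, -79.4) z [68.9 74.7 76.4]
[273. 196.] 1313 (489.4, -432.7, 39.0, 27.9, -79.9) z [45.1 73.5 76.3]
slide [-0.09, -0.15, 16.6] rot [0.0, -0.0, 0.01] rows> 2.7 j7~ 0.83
```

Call:
send_rows(slide=[[-0.1, -0.15, 5], [-0.1, -0.15, 10], [-0.1, -0.15, 14], [-0.1, -0.15, 16.6], [-0.1, -0.15, 16.6], [-0.1, -0.15, 16.6], [-0.1, -0.15, 16.6]], rot=[[0, 0, 0.05], [0, 0, 0.05], [0, 0, 0.05], [0, 0, 0.05], [0, 0, 0.05], [0, 0, 0.05], [0, 0, 0.05]])

```text
clock: 35.05
tool_pos: [0.4904, -0.4361, 0.0358]
ee_rot: [2.008, 2.413, 0.0]
wrist_force: [-0.3, 0.0, 0.4]
gripper_width: 0.0498
grasp_force: 0.0
```

Call:
send_rows(slide=[[0, 0, 0], [0, 0, 0], [0, 0, 0], [0, 0, 0], [0, 0, 0], [0, 0, 0]], rot=[[0, 0, 0], [0, 0, 0], [0, 0, 0], [0, 0, 0], [0, 0, 0], [0, 0, 0]], claw=1.5, force=40)

```text
clock: 35.8
tool_pos: [0.4901, -0.4359, 0.0354]
ee_rot: [2.008, 2.414, 0.0]
wrist_force: [-2.4, 1.7, 6.3]
gripper_width: 0.0257
grasp_force: 39.0
```

Call:
send_rows(slide=[[0, 0, -1], [0, 0, -3], [0, 0, -6], [0, 0, -10], [0, 0, -14], [0, 0, -17], [0, 0, -17], [0, 0, -17]], rot=[[0, 0, 0], [0, 0, 0], [0, 0, 0], [0, 0, 0], [0, 0, 0], [0, 0, 0], [0, 0, 0], [0, 0, 0]])

```text
clock: 36.8
tool_pos: [0.4894, -0.4352, 0.2044]
ee_rot: [-2.009, -2.415, -0.0]
wrist_force: [-0.7, 1.2, -0.7]
gripper_width: 0.0258
grasp_force: 39.5
```

Run:
```python
from h import *
c=held();print(np.round(manip.sense()["joint_positions"],2))
go(*tray(62,35),.20,90+TH)
```

```text
held [277. 297.] 5279 (1.7, 1.5, 34.7, 18.8, 1.2) ztop -39.9 tilt [0.023 0.01 ]
held [240. 305.] 957 (0.4, -14.0, 24.1, 3.9, -0.4) ztop -39.8 tilt [0.052 1.788]
held [312. 308.] 794 (0.1, 14.8, 23.5, 2.4, -0.3) ztop -39.7 tilt [ 0.024 -2.836]
[ 0.46  0.56  0.27  1.81 -0.2   0.81  1.02]
slide [46.7, 16.31, 0.4] rot [0.0, -0.01, -7.25] rows> 7.9 j7~ 1.26
```

Call:
send_rows(slide=[[6, 2, 0.4], [12, 4, 0.4], [18, 6, 0.4], [24, 8, 0.4], [30, 10, 0.4], [36, 12, 0.4], [42, 14, 0.4], [46.7, 16.3, 0.4], [46.7, 16.3, 0.4], [46.7, 16.3, 0.4], [46.7, 16.3, 0.4], [46.7, 16.3, 0.4]], rot=[[0, 0, -1], [0, 0, -2], [0, 0, -3], [0, 0, -4], [0, 0, -5], [0, 0, -6], [0, 0, -7], [0, 0, -7.25], [0, 0, -7.25], [0, 0, -7.25], [0, 0, -7.25], [0, 0, -7.25]])

```text
clock: 38.35
tool_pos: [0.5649, 0.0517, 0.2001]
ee_rot: [-0.196, -3.135, 0.001]
wrist_force: [-0.3, -0.3, -0.8]
gripper_width: 0.0262
grasp_force: 39.6
```

Run:
```python
from h import *
held();goitem(tray(62,35),.06,90+TH,(.0014,.0004))
```

```text
held [277. 297.] 5283 (1.6, 0.5, 34.2, 19.2, 0.3) ztop -40.0 tilt [0.02  0.012]
held [240. 307.] 855 (0.1, -14.3, 23.5, 2.8, -1.7) ztop -39.8 tilt [0.051 2.524]
held [313. 306.] 898 (-0.2, 14.1, 23.8, 3.2, 1.6) ztop -39.8 tilt [ 0.048 -2.076]
[0.566  0.0532]
slide [-0.09, 0.14, 14.02] rot [-0.0, -0.0, -0.01] rows> 2.2 j7~ 1.25
```

Call:
send_rows(slide=[[-0.1, 0.15, 5], [-0.1, 0.15, 10], [-0.1, 0.15, 13], [-0.1, 0.15, 14], [-0.1, 0.15, 14], [-0.1, 0.15, 14], [-0.1, 0.15, 14]], rot=[[0, 0, 0], [0, 0, 0], [0, 0, 0], [0, 0, 0], [0, 0, 0], [0, 0, 0], [0, 0, 0]])

```text
clock: 39.28
tool_pos: [0.567, 0.0546, 0.0614]
ee_rot: [0.193, 3.134, 0.001]
wrist_force: [0.2, -0.1, -0.9]
gripper_width: 0.0261
grasp_force: 39.6
```

Run:
```python
from h import *
c=held();goitem(tray(62,35),.043,90+TH,(.0014,.0004))
```

```text
held [277. 297.] 5285 (1.3, 0.5, 34.9, 19.0, 0.4) ztop -40.0 tilt [0.02  0.009]
held [240. 307.] 862 (0.0, -14.4, 23.3, 2.9, -0.6) ztop -39.7 tilt [0.055 2.375]
held [313. 306.] 901 (0.0, 14.0, 23.8, 3.2, 2.4) ztop -39.8 tilt [ 0.046 -2.228]
[0.566  0.0532]
slide [0.07, -0.15, 1.83] rot [0.0, 0.01, 0.0] rows> 0.3 j7~ 1.25
```

Call:
send_rows(slide=[[0.05, -0.12, 0], [0.05, -0.12, 0.3], [0.05, -0.12, 0.3]], rot=[[0, 0, 0], [0, 0, 0], [0, 0, 0]])

```text
clock: 39.7
tool_pos: [0.5654, 0.0534, 0.057]
ee_rot: [-0.193, -3.135, 0.0]
wrist_force: [-0.3, 0.5, 0.0]
gripper_width: 0.0258
grasp_force: 39.6
```

Call:
send_rows(slide=[[0, 0, 0.4], [0, 0, 0.8], [0, 0, 1.1], [0, 0, 1.2], [0, 0, 1.3], [0, 0, 1.4], [0, 0, 1.5], [0, 0, 1.5], [0, 0, 1.5]], rot=[[0, 0, 0], [0, 0, 0], [0, 0, 0], [0, 0, 0], [0, 0, 0], [0, 0, 0], [0, 0, 0], [0, 0, 0], [0, 0, 0]])

```text
clock: 40.83
tool_pos: [0.5662, 0.054, 0.0432]
ee_rot: [0.192, 3.134, 0.001]
wrist_force: [-2.4, 2.7, 14.3]
gripper_width: 0.0261
grasp_force: 41.1
```

Home (TCP 43.2 against 43.4 expected). A small extra press, then release.

Call:
send_rows(slide=[[0, 0, 0.05], [0, 0, 0.06], [0, 0, 0.06]], rot=[[0, 0, 0], [0, 0, 0], [0, 0, 0]])

```text
clock: 41.2
tool_pos: [0.5662, 0.054, 0.0431]
ee_rot: [0.192, 3.134, 0.001]
wrist_force: [-4.2, 1.8, 20.9]
gripper_width: 0.026
grasp_force: 41.7
```

Call:
send_rows(slide=[[0, 0, -0.1], [0, 0, -0.1], [0, 0, -0.1], [0, 0, -0.1], [0, 0, -3], [0, 0, -8], [0, 0, -13], [0, 0, -19], [0, 0, -24], [0, 0, -24], [0, 0, -24]], rot=[[0, 0, 0], [0, 0, 0], [0, 0, 0], [0, 0, 0], [0, 0, 0], [0, 0, 0], [0, 0, 0], [0, 0, 0], [0, 0, 0], [0, 0, 0], [0, 0, 0]], claw=5)

```text
clock: 42.58
tool_pos: [0.5651, 0.0533, 0.2811]
ee_rot: [-0.193, -3.135, 0.0]
wrist_force: [-0.5, 0.5, -1.2]
gripper_width: 0.0501
grasp_force: 0.0
```

Run:
```python
from h import *
print(tray(62,35));c,T,P=stamp(tray(62,35),.008)
print(tray(62,-40));blk(.074,.11,tray(62,-40),.05);blk(.045,.08,tray(0,115),.09)
print(tray(-45,-40));blk(.0205,.05,tray(-45,-40),.048)
c=manip.capture("wrist");cv2.imwrite("pics/w9.png",c["frame"])
go(*tray(66,-115),.20,90+TH)
```

```text
[0.56463172 0.05381429]
[278. 181.] 602 (565.6, 54.9, 36.5, 20.1, -6.6) z [76.6 83.1 84.8]
[278. 179.] 847 (563.6, 54.5, 38.8, 27.2, -6.4) z [54.8 81.9 84.6]
[ 0.55541357 -0.02061706]
[210. 182.] 602 (555.8, -19.6, 35.2, 20.0, -8.8) z [76.5 82.8 84.8]
[349. 117.] 2656 (513.1, 140.8, 147.7, 21.1, -7.2) z [51.8 57.4 59.5]
[ 0.44922484 -0.00746583]
[213.  81.] 1406 (450.3, -7.3, 77.4, 23.3, -7.1) z [21.3 22.7 24.1]
slide [-0.33, -14.96, 8.06] rot [-0.0, -0.01, 0.0] rows> 2.7 j7~ 1.52
```

View pics/w9.png

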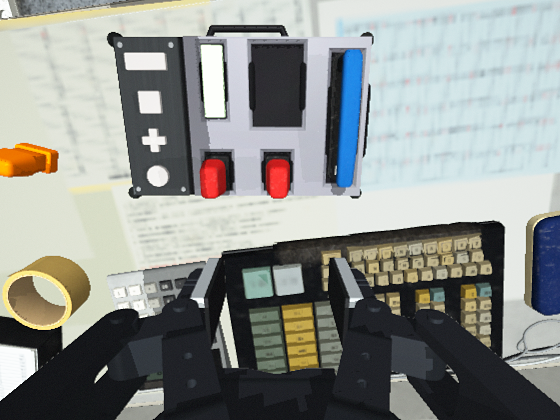

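All four are home: both stamps 8 mm up, the stapler at 57.4 and the stub at 22.7. All are centred within about 1.5 mm and the cards' cutout is empty because the cards are absent. Now the keys, fingers shut, starting with the round key.

Call:
send_rows(slide=[[-0.3, -6, 4], [-0.3, -12, 8], [-0.3, -15, 8], [-0.3, -15, 11], [-0.3, -15, 16], [-0.3, -15, 20], [-0.3, -15, 23.5], [-0.3, -15, 23.5], [-0.3, -15, 23.5], [-0.3, -15, 23.5]], rot=[[0, 0, 0], [0, 0, 0], [0, 0, 0], [0, 0, 0], [0, 0, 0], [0, 0, 0], [0, 0, 0], [0, 0, 0], [0, 0, 0], [0, 0, 0]], claw=0)

```text
clock: 44.12
tool_pos: [0.5511, -0.0959, 0.0481]
ee_rot: [0.193, 3.133, -0.0]
wrist_force: [-0.4, 0.4, 1.2]
gripper_width: -0.0002
grasp_force: 0.0
```

Run:
```python
from h import *
goitem(tray(66,-115),.0213,90+TH)
```

```text
[ 0.5502 -0.0955]
slide [0.1, 0.03, 2.68] rot [0.0, 0.01, 0.0] rows> 0.4 j7~ 1.52
```

Call:
send_rows(slide=[[0.1, 0, 1], [0.1, 0, 2], [0.1, 0, 2.4], [0.1, 0, 2.6], [0.1, 0, 2.7], [0.1, 0, 2.7], [0.1, 0, 2.7]], rot=[[0, 0, 0], [0, 0, 0], [0, 0, 0], [0, 0, 0], [0, 0, 0], [0, 0, 0], [0, 0, 0]])

```text
clock: 45.0
tool_pos: [0.5493, -0.0957, 0.0209]
ee_rot: [0.193, 3.135, -0.0]
wrist_force: [-2.6, 0.5, 20.3]
gripper_width: -0.0
grasp_force: 10.2
```

The round key bottomed at 20.9 mm with 20 N. Lift, then move to the square key, 8.8 cm along.

Call:
send_rows(slide=[[0, 0, -2], [0, 0, -4], [3, 0, -5], [6, 0, -5], [8.8, 0, -5], [8.8, 0, -4], [8.8, 0, -3], [8.8, 0, -2.5], [8.8, 0, -2.5], [8.8, 0, -2.5]], rot=[[0, 0, 0], [0, 0, 0], [0, 0, 0], [0, 0, 0], [0, 0, 0], [0, 0, 0], [0, 0, 0], [0, 0, 0], [0, 0, 0], [0, 0, 0]])

```text
clock: 46.25
tool_pos: [0.4621, -0.0849, 0.0445]
ee_rot: [-0.193, -3.136, 0.0]
wrist_force: [-0.4, 0.3, 0.0]
gripper_width: 0.0
grasp_force: 0.0
```

Run:
```python
from h import *
goitem(tray(-22,-115),.0213,90+TH);print(np.round(manip.sense()["joint_positions"],2))
```

```text
[ 0.4628 -0.0847]
slide [-0.07, 0.03, 2.32] rot [-0.0, -0.0, 0.0] rows> 0.4 j7~ 1.51
[ 0.08  0.63 -0.03  2.32  0.1   0.19  1.41]
```

Call:
send_rows(slide=[[-0.05, 0, 1], [-0.05, 0, 1.7], [-0.05, 0, 2.1], [-0.05, 0, 2.3], [-0.05, 0, 2.35], [-0.05, 0, 2.35], [-0.05, 0, 2.35]], rot=[[0, 0, 0], [0, 0, 0], [0, 0, 0], [0, 0, 0], [0, 0, 0], [0, 0, 0], [0, 0, 0]])

```text
clock: 47.12
tool_pos: [0.4624, -0.0849, 0.0213]
ee_rot: [0.192, 3.135, 0.0]
wrist_force: [0.2, 0.5, 4.6]
gripper_width: -0.0001
grasp_force: 2.2
```

The square key is down 4.7 mm at 4.6 N. On to the bar key, 4.4 cm along.

Call:
send_rows(slide=[[0, 0, -2], [0, 0, -3.5], [2, 0, -3.5], [4.4, 0, -3.5], [4.4, 0, -3], [4.4, 0, -2.3], [4.4, 0, -2.3], [4.4, 0, -2.3]], rot=[[0, 0, 0], [0, 0, 0], [0, 0, 0], [0, 0, 0], [0, 0, 0], [0, 0, 0], [0, 0, 0], [0, 0, 0]])

```text
clock: 48.12
tool_pos: [0.4191, -0.0796, 0.0439]
ee_rot: [-0.193, -3.136, 0.0]
wrist_force: [-0.4, -0.3, 0.5]
gripper_width: -0.0001
grasp_force: 0.0
```

Run:
```python
from h import *
goitem(tray(-66,-115),.0213,90+TH);print(np.round(manip.sense()["joint_positions"],2))
```

```text
[ 0.4192 -0.0793]
slide [0.0, 0.03, 2.26] rot [-0.0, -0.0, 0.0] rows> 0.4 j7~ 1.5
[ 0.07  0.62 -0.02  2.41  0.12  0.11  1.38]
```

Call:
send_rows(slide=[[-0.4, 0, 0.8], [-0.4, 0, 1.5], [-0.4, 0, 2], [-0.4, 0, 2.2], [-0.4, 0, 2.3], [-0.4, 0, 2.3], [-0.4, 0, 2.3]], rot=[[0, 0, 0], [0, 0, 0], [0, 0, 0], [0, 0, 0], [0, 0, 0], [0, 0, 0], [0, 0, 0]])

```text
clock: 49.0
tool_pos: [0.4228, -0.0804, 0.0213]
ee_rot: [0.193, 3.135, -0.001]
wrist_force: [-0.8, -2.7, 4.5]
gripper_width: -0.0001
grasp_force: 2.2
```

The bar key is down at 4.5 N. Retreat straight up and check.

Call:
send_rows(slide=[[0, 0, -2], [0, 0, -5], [-1, 0, -9], [-3, 0, -14], [-5, 0, -19], [-6, 0, -22], [-6, 0, -22], [-6, 0, -22]], rot=[[0, 0, 0], [0, 0, 0], [0, 0, 0], [0, 0, 0], [0, 0, 0], [0, 0, 0], [0, 0, 0], [0, 0, 0]])

```text
clock: 50.0
tool_pos: [0.4814, -0.0874, 0.2404]
ee_rot: [-0.192, -3.135, -0.0]
wrist_force: [-0.4, -0.6, -0.6]
gripper_width: -0.0002
grasp_force: 0.0
```

Run:
```python
from h import *
for n,xy,lo,r in(("stA",tray(62,35),.074,.05),("stB",tray(62,-40),.074,.05),("stapler",tray(0,115),.045,.09),("stub",tray(-45,-40),.0205,.048)):
    print(n,np.round(xy,4));c,T,P=blk(lo,lo+.04,xy,r)
for k,x in(("round",66),("cross",22),("square",-22),("bar",-66)):
    w=tray(x,-115);m=np.hypot(P[...,0]-w[0],P[...,1]-w[1])<.004;print(k,np.median(P[...,2][m]) if m.any() else None)
```

```text
stA [0.5646 0.0538]
[421. 252.] 705 (565.1, 54.4, 36.1, 20.7, -7.3) z [75.3 82.9 84.7]
stB [ 0.5554 -0.0206]
[349. 252.] 666 (555.8, -20.7, 36.3, 20.6, -7.5) z [75.6 82.8 84.5]
stapler [0.5129 0.1408]
[494. 182.] 3369 (513.3, 140.4, 148.0, 22.5, -6.6) z [48.1 57.  59.6]
stub [ 0.4492 -0.0075]
[344. 141.] 1500 (449.9, -7.3, 77.5, 23.3, -6.9) z [21.5 22.8 24.1]
round 0.02774570357075251
cross 0.027947010233739633
square 0.02798980432760434
bar 0.027731437616914156
```

Everything is in place and all keys are up.

```bash
python3 -c "
from plant import manip
print(manip.close_job())"
```

```text
the job is handed in; nothing more can be done
None
```

The kit is packed and handed in: the stapler, stub pad and both date stamps are fully home (the lane cards were absent), and the round, square and bar keys were pressed in order and are up again; no verdict came back.

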